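# Pallet home, then hold the sprung printing screen at the flood mark

## Robot

A 7-joint arm with a two-finger parallel gripper is mounted at the origin on the work surface. World frame = base frame: x ahead of the robot, y to its left, z up, the work surface at z = 0. Lengths are in m, angles in rad, forces in N, time in s.
With the tool pointing down it reaches from about 0.4 to 0.9 m from the base axis. Payload 5.6 kg.
Tool frame: the origin (TCP) lies midway between the tips of the shut fingers; the grasp point (between the pads) lies 19 mm behind it; y points along the fingers, z is the direction in which the jaws open and shut, and the axes are right-handed (so a half turn about y gives the same grasp; the last joint's range is limited). The gripper opens to 92 mm and grips with 3 to 60 N. Pads are 20 mm wide; open, the fingers measure 128 mm over their backs; the gripper's body (75 mm by 189 mm) begins 69 mm behind the grasp point.
Start: joints at [-1.388, 0.468, -0.012, 1.603, 0.006, 1.071, -0.056], TCP at [0.146, 0.633, 0.215] pointing down, gripper open.
Joint ranges: [-2.53, 2.53], [-0.31, 2.02], [-1.57, 1.55], [0.28, 2.44], [-1.29, 4.43], [0.15, 1.84], [-2.92, 2.92]. Speed limits (rad/s): [2.57, 2.57, 3.14, 3.14, 3.14, 3.14, 3.14].

## Interface

Orientations are given as a 3x3 rotation matrix whose columns are the frame's x, y, z axes.
In Python, from station import r, imaging, job gives the robot as it stands.
- The arm moves only by the tool step_arm, never from a script. Its argument "motion" is a list of rows, each a list of 2 entries, a list of its own where there are three numbers: the shift along the world's x, y, z scaled (see below), then the turn, a rotation vector about the world's x, y, z scaled (see below). A call has 1 to 10 rows; each row shifts and turns the commanded pose from where the row before left it; what a row does not reach is not made up. The controller multiplies each number of a shift by 1 m and each number of a turn by 2 rad. A row lasts 1/8 s, in which the tool goes at most 62.5 mm and 10.7 degrees, less where a joint would pass 70% of its speed; a pose out of reach is approached as far as the arm can. A call with a number of a shift or a turn outside -1 to 1 is refused whole. A call with a gripper value outside its range is refused whole. "hand" is the opening, from 0 (shut) to 1 (fully open), set as the call begins (left out, the last holds). The fingers move at their own pace and stop on an object; "force" is the grip in N (left out, the last holds). Time passes only in rows, so rows that do not move let the fingers close. It gives the time, the measured TCP pose, the force and the opening at its end, in the units of the state.
- r.sense(): the state, without advancing time (a new reading comes with each control period).
- imaging.get_image(name): name is "scene" or "side" or "wrist"; returns a dict with "frame" (420x560x3 uint8, red, green, blue), "fx", "fy", "cx", "cy" (pixels), "R" (3x3) and "t" (3): a world point X has camera coordinates R X + t. Camera axes: x right, y down, z forward; pixel columns grow to the right and rows downward; lengths in m; the calibration is good to about 2 mm. A picture is of the moment at which its call begins. There is no depth.
- job.hand_in(): hands the job in, once; it reports no verdict.
The state is a dict: "t": time; "joints": joint angles; "qvel": joint speeds; "effort": joint torques, N m; "tcp_pos": TCP position; "orientation": TCP orientation; "wrist_force": force on the tool from outside, world axes, zero at the start; "wrist_torque": the same for the moment, N m; "grip_width": finger opening in m.
Only numpy, scipy, OpenCV 4.12 (cv2) and the standard library are available. Lean on these libraries where they do the work, as an engineer would, in place of code of your own. Each camera call takes 0.05 s, during which the arm holds its last target. There are 200 camera calls.

## Task

Load the screen-printing press: with the screen frame still down, slide the blue pallet by its black knob all the way in under the screen until it comes up against its stop. Then take the screen frame by its black bar handle, lift it against its spring hinge until the yellow pointer on its side is level with the orange mark on the quadrant, and finish while still holding it there with the gripper, steady, ready for flooding with ink. Leave the pallet home, the orange mark as it is set, and the jars, squeegee and spatula where they stand.

Things in the scene. Friction and masses are not known exactly. Their poses are not given: they have to be found in the camera images.
- press: Tabletop screen-printing press, fixed: plywood base 320 x 490 mm, 18 mm thick. Origin: underside of the base on the table, below the middle of the closed screen frame. x axis: from the bar handle to the hinge (away from the robot); y: along the pallet's rails, to the side where the pallet comes out; z up. The pallet's red stop block is under the screen.
- pallet (a joint): Travel of the blue pallet (160 x 160 mm, white card on it) on its rails, in m: 0 = fully out (towards the press's +y), 0.15 = home, centred under the screen against its red stop. It starts between 0 and 0.07, slides along the press's -y with about 2 N of friction and stays where it is left.
- pallet_knob (a point): Point on the axis of the pallet's grip, an upright black round knob 22 mm in diameter, 50 mm tall: 30 mm above the tongue it stands on, 20 mm below its top, 66 mm above the table. It moves with the pallet. With the pallet home the knob's axis is 45 mm from the side of the screen frame, whose top (closed) is 73 mm above the table.
- screen: Sprung aluminium screen frame, 260 (hinge to front) x 300 x 25 mm. Origin: on the hinge axis, mid-length, 130 mm along press x, 60 mm above the table. Axes: parallel to the press when closed; y is the hinge axis; opening turns it about +y (its -x side, with the handle, rises), up to 1.2 rad. Spring and weight press it shut: lifting and holding takes 6 to 11 N at the handle; let go, it falls shut.
- screen_bar (a point): Middle of the screen's bar handle: black round bar, 14 mm diameter, 144 mm long, parallel to the hinge, on two posts 130 mm apart, its axis 45 mm above the top of the frame's front rail; free space below. Lies at x = -245, y = 0, z = +57.5 mm in the screen's frame. Closed, it is 117.5 mm above the table.
- pointer (a point): Tip of the yellow pointer, a 12 mm thick stub on the screen frame's -y side, 200 mm from the hinge axis (x = -200, y = -178, z = 0 mm in the screen's frame). It moves with the screen frame.
- mark (a point): Centre of the inner face of the orange mark, an 18 mm round knob on an orange arm that swings about the hinge axis beside the white quadrant (top 200 mm above the table) on the press's -y side, 200 mm from that axis. The pointer tip comes exactly to this point at the marked angle, set differently each time, 0.30 to 0.52 rad above closed. Friction holds the arm; it is no stop.
- jar_red: Small red ink jar with black lid, 54 mm diameter, 62 mm tall, standing near the press; a bystander. Origin: centre of its underside.
- jar_yellow: Small yellow ink jar with black lid, 54 mm diameter, 62 mm tall, standing near the press; a bystander. Origin: centre of its underside.
- jar_blue: Small blue ink jar with black lid, 54 mm diameter, 62 mm tall, standing near the press; a bystander. Origin: centre of its underside.
- jar_green: Small green ink jar with black lid, 54 mm diameter, 62 mm tall, standing near the press; a bystander. Origin: centre of its underside.
- jar_black: Small black ink jar with black lid, 54 mm diameter, 62 mm tall, standing near the press; a bystander. Origin: centre of its underside.
- squeegee: Squeegee with wooden grip and green blade, 200 mm long (along its x), 24 mm high, lying on the press's -y side; a bystander. Origin: middle of its underside.
- spatula: Ink spatula, 170 mm long (along its x), lying in front of the press; a bystander. Origin: middle of its underside.

How it is judged:
By the outcome, as a careful person would: the job done as asked, in the order asked, and still so for the second after the job is handed in, while the arm keeps its last pose, push and grip.
It also fails if it takes over 48 s, if anything falls off the work surface, if the arm or the gripper's body presses on something with over 40 N, if the wrist force passes 120 N, or if a joint passes its speed limit or range.

## Working session

There is one attempt and no reset: what is moved stays moved. The work goes in short steps, Python scripts to look and compute and a tool call to move; the robot and the scene stay as the last step left them, time stands still between calls to the robot, and variables do not carry over. Pictures are saved under pics/ and viewed, about 8 in all and at most 12, crops included, and the job is handed in when it is done.

Besides the shell and the picture viewer there is one more tool, called after ">>>" as name(argument=value, ...), one argument or row to a line, values as JSON. step_arm: Moves the arm, as the interface text tells. Its arguments: {"type":"object","properties":{"motion":{"type":"array","items":{"type":"array"}},"hand":{"type":"number"},"force":{"type":"number"}},"required":["motion"]}

```bash
mkdir -p pics; ls; cat > h.py <<'E'
import numpy as np, cv2, json
from station import r, imaging, job
def snap(name,fn):
    d=imaging.get_image(name); cv2.imwrite(f'pics/{fn}.png',d['frame'][:,:,::-1])
    np.savez(f'pics/{fn}.npz',**{k:np.asarray(v) for k,v in d.items()}); return d
def load(fn): return np.load(f'pics/{fn}.npz')
def ray(d,u,v):
    R=d['R'];c=-R.T@d['t'];w=R.T@np.array([(u-d['cx'])/d['fx'],(v-d['cy'])/d['fy'],1]);return c,w/np.linalg.norm(w)
def atz(d,u,v,z):
    c,w=ray(d,u,v);return c+w*(z-c[2])/w[2]
def proj(d,X):
    p=d['R']@np.asarray(X)+d['t'];return np.array([d['fx']*p[0]/p[2]+d['cx'],d['fy']*p[1]/p[2]+d['cy']])
def tri(obs):
    A=np.zeros((3,3));b=np.zeros(3)
    for d,u,v in obs:
        c,w=ray(d,u,v);P=np.eye(3)-np.outer(w,w);A+=P;b+=P@c
    return np.linalg.solve(A,b)
E
python3 - <<'E'
from h import *
a=snap('scene','s0');b=snap('side','d0')
for d in(a,b):print(d['fx'],-d['R'].T@d['t'],d['R'][2])
cv2.imwrite('pics/a.png',cv2.resize(a['frame'][:,:,::-1],(800,600),interpolation=cv2.INTER_CUBIC))
cv2.imwrite('pics/b.png',cv2.resize(b['frame'][:,:,::-1],(800,600),interpolation=cv2.INTER_CUBIC))
s=r.sense();print(s['tcp_pos'],s['orientation'],s['grip_width'],s['t'])
E
```

```text
pics
410.23247192936554 [1.10987853 0.03847257 0.73814658] [-0.64628405 -0.14088001 -0.74997984]
416.7530954645811 [0.26199094 0.4274269  0.77338694] [ 0.35712776 -0.5520602  -0.75345159]
[0.14544439 0.63299049 0.2137416 ] [[ 9.74616321e-01 -2.31823051e-04  2.23881605e-01]
 [-2.23881694e-01 -1.53473079e-03  9.74615120e-01]
 [ 1.17659743e-04 -9.99998795e-01 -1.54767462e-03]] 0.09173451826586057 0.1
```

View pics/a.png

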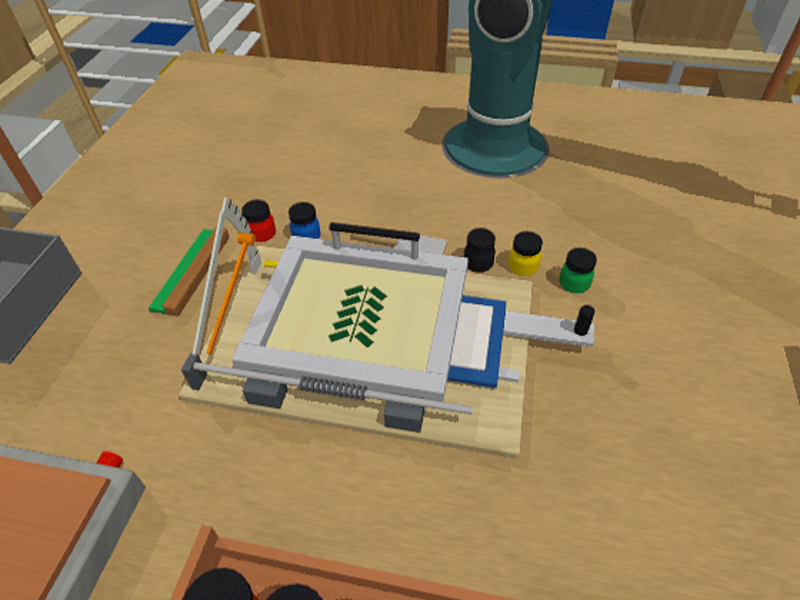

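View pics/b.png

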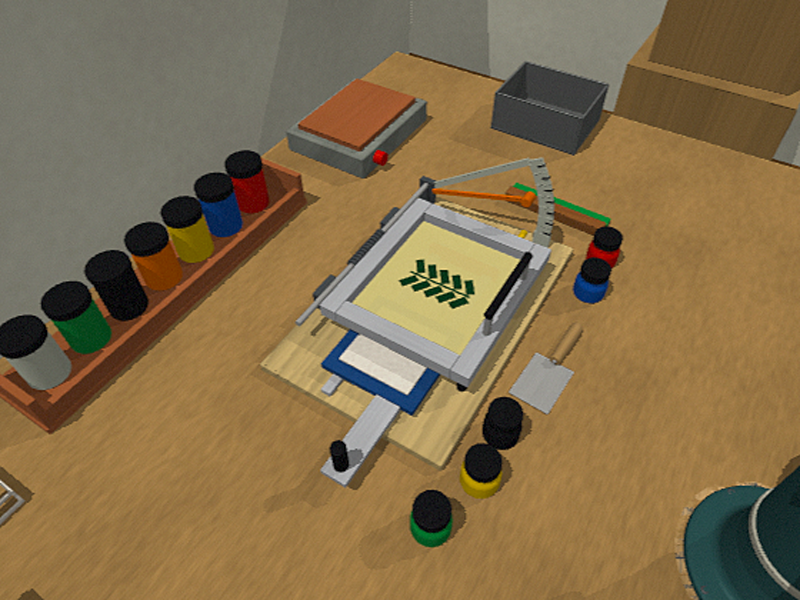

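Scene: knob top at about (586,309), bar (332,227)–(418,238), orange knob (246,239), pointer (268,264), all in 800x600 pixels. Side: knob top (338,445), bar (529,256)–(488,318), orange knob (529,199). I'll enlarge both for accuracy.

```bash
python3 - <<'E'
from h import *
for f,(x0,y0) in {'s0':(125,130),'d0':(220,105)}.items():
    im=cv2.imread(f'pics/{f}.png')[y0:y0+ (200 if f=='s0' else 240),x0:x0+(300 if f=='s0' else 220)]
    k=2.6 if f=='s0' else 2.5
    cv2.imwrite(f'pics/{f}_c.png',cv2.resize(im,None,fx=k,fy=k,interpolation=cv2.INTER_CUBIC))
E
```

```text
(no output)
```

View pics/s0_c.png

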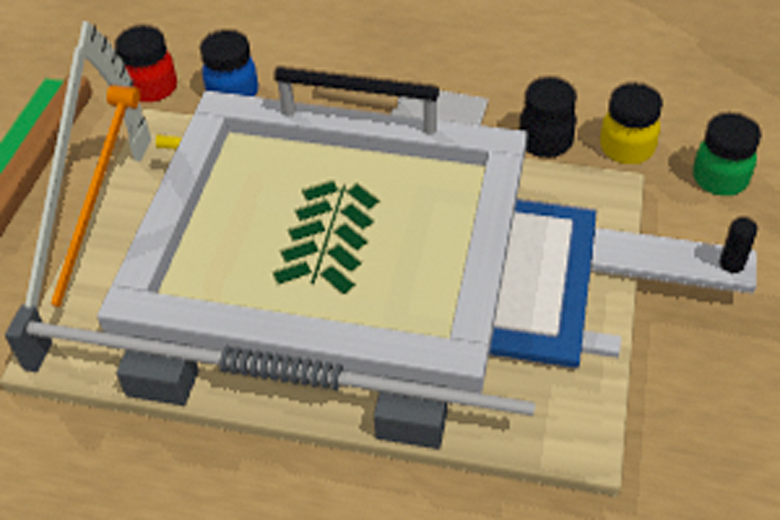

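View pics/d0_c.png

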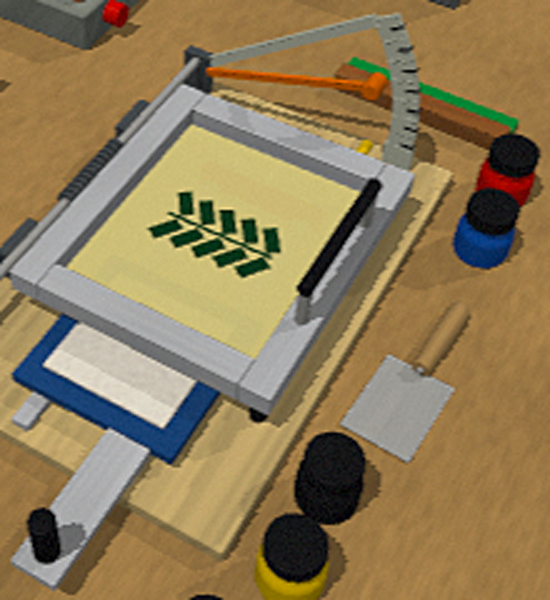

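```bash
cat > fit.py <<'E'
from h import *
from scipy.optimize import least_squares
S,D=load('s0'),load('d0')
s=lambda u,v:(S,u/2.6+125-.3,v/2.6+130-.3)
d=lambda u,v:(D,u/2.5+220-.3,v/2.5+105-.3)
M=[([-.130,-.15,.073],s(203,94)),([-.13,.15,.073],s(526,131)),([.13,.15,.073],s(489,360)),([.13,-.15,.073],s(103,304)),
([-.115,-.072,.1175],s(278,75)),([-.115,.072,.1175],s(437,93)),([-.07,-.178,.06],s(156,141)),
([-.130,-.15,.073],d(412,171)),([-.13,.15,.073],d(244,386)),([.13,.15,.073],d(14,270)),([.13,-.15,.073],d(185,88)),
([-.115,-.072,.1175],d(375,185)),([-.115,.072,.1175],d(304,288))]
def T(p,X):
    c,n=np.cos(p[2]),np.sin(p[2]);return np.array([c*X[0]-n*X[1]+p[0],n*X[0]+c*X[1]+p[1],X[2]])
def res(p):
    o=[]
    for X,(k,u,v) in M:o+=list(proj(k,T(p,X))-[u,v])
    return np.array(o)
f=least_squares(res,[.6,0,0],loss='soft_l1');P=f.x
if __name__=='__main__':
    print(P,res(P).reshape(-1,2).round(1).tolist())
    c,n=np.cos(P[2]),np.sin(P[2]);R=np.array([[c,-n],[n,c]])
    def loc(X):return np.r_[R.T@(X[:2]-P[:2]),X[2]]
    k=tri([s(741,226),d(42,517)]);print('knobtop',k,loc(k))
    m=tri([s(124,97),d(376,86)]);l=loc(m);print('mark',m,l,'ang',np.arctan2(l[2]-.06,.13-l[0]),'rad',np.hypot(l[2]-.06,.13-l[0]))
    print('bar',T(P,[-.115,0,.1175]))
    for nm,a in dict(blk=(333,455),yel=(296,540),red=(513,155),blue=(493,210)).items():
        x=atz(*d(*a),.062);print(nm,x,loc(x))
    for nm,a in dict(green=(733,130),yel=(636,100),blk=(551,95)).items():
        x=atz(*s(*a),.062);print(nm,x,loc(x))
    np.save('P.npy',P)
E
python3 fit.py
```

```text
[ 0.56047811 -0.15556629  0.01224193] [[0.4, -1.9], [0.6, -1.0], [-1.4, 5.8], [-2.3, 4.5], [-0.9, -0.8], [0.4, -0.3], [-0.2, -0.2], [1.2, 0.4], [11.2, 5.6], [-2.5, 0.7], [-2.2, -2.2], [-0.1, -0.8], [-0.2, 1.4]]
knobtop [0.51995409 0.17544135 0.08514394] [-0.03646892  0.33147892  0.08514394]
mark [ 0.49955415 -0.34923865  0.11820917] [-0.06329027 -0.19291204  0.11820917] ang 0.29251056263631653 rad 0.2018648913561207
bar [ 0.44548673 -0.15697408  0.1175    ]
blk [0.36763844 0.00593885 0.062     ] [-0.19084814  0.16385371  0.062     ]
yel [0.3600577  0.08412991 0.062     ] [-0.19747113  0.24213171  0.062     ]
red [ 0.36244946 -0.39098015  0.062     ] [-0.20089566 -0.23297203  0.062     ]
blue [ 0.35327339 -0.30927439  0.062     ] [-0.20907083 -0.15116005  0.062     ]
green [0.38546689 0.17308121 0.062     ] [-0.17097493  0.3307653   0.062     ]
yel [0.36191937 0.08539364 0.062     ] [-0.19559412  0.24337256  0.062     ]
blk [0.36957377 0.00771615 0.062     ] [-0.18889119  0.16560718  0.062     ]
```

```bash
sed -i 's/s(489,360)/s(489,346)/; s/^f=/M=[m for i,m in enumerate(M) if i not in (2,3,8)]\nf=/' fit.py; python3 fit.py | head -8; python3 - <<'E'
from fit import *
# predicted mark pixels vs angle in both crops, also knob axes
for a in (.28,.30,.32,.34):
    X=T(P,[.13-.2*np.cos(a),-.193,.06+.2*np.sin(a)])
    print(a,(proj(S,X)-[124.7,129.7])*2.6,(proj(D,X)-[219.7,104.7])*2.5)
E
```

```text
[ 0.56102302 -0.15651016  0.00859108] [[0.2, -2.0], [0.3, -0.7], [-1.2, -0.7], [0.1, -0.1], [-0.4, -0.2], [1.3, 0.3], [-2.5, 0.0], [-1.9, -2.5], [-0.1, -1.0], [-0.5, 1.1]]
knobtop [0.51995409 0.17544135 0.08514394] [-0.03821563  0.33229208  0.08514394]
mark [ 0.49955415 -0.34923865  0.11820917] [-0.06312233 -0.1921933   0.11820917] ang 0.2927506405334384 rad 0.2017040973664013
bar [ 0.44602727 -0.15749812  0.1175    ]
blk [0.36763844 0.00593885 0.062     ] [-0.19198185  0.16410438  0.062     ]
yel [0.3600577  0.08412991 0.062     ] [-0.19889058  0.24235768  0.062     ]
red [ 0.36244946 -0.39098015  0.062     ] [-0.20058056 -0.2327554   0.062     ]
blue [ 0.35327339 -0.30927439  0.062     ] [-0.20905436 -0.15097382  0.062     ]
0.28 [122.51905519  99.02197105] [374.20091957  88.60319612]
0.3 [121.04351226  96.62239273] [373.70424402  85.13005903]
0.32 [119.52922105  94.28440499] [373.12795086  81.63277936]
0.34 [117.97616667  92.00945285] [372.47176835  78.11305798]
```

>>> step_arm(
  motion=[
    [[0.037,-0.046,0],[0,0,-0.0835]],
    [[0.037,-0.046,0],[0,0,-0.0835]],
    [[0.037,-0.046,0],[0,0,-0.0835]],
    [[0.037,-0.046,0],[0,0,-0.0835]],
    [[0.037,-0.046,0],[0,0,-0.0835]],
    [[0.037,-0.046,0],[0,0,-0.0835]],
    [[0.038,-0.046,0],[0,0,-0.0835]],
    [[0.038,-0.046,0],[0,0,-0.0835]],
    [[0.038,-0.045,0],[0,0,0]],
    [[0.038,-0.045,0],[0,0,0]],
  ],
  hand=0.7,
)

```text
t: 1.35
tcp_pos: [0.5203, 0.1741, 0.2145]
orientation: [[0.009, -0.0, 1.0], [-1.0, 0.0, 0.009], [-0.0, -1.0, -0.0]]
wrist_force: [0.4, 1.0, -0.4]
grip_width: 0.0645
```

```bash
python3 - <<'E'
from h import *
s=r.sense();print(s['tcp_pos'],s['orientation'].round(3) if hasattr(s['orientation'],'round') else s['orientation'],s['joints'],s['wrist_force'],s['grip_width'],s['t'])
w=snap('wrist','w0')
print(proj(w,[.520,.175,.086]))
E
```

```text
[0.52032295 0.17411995 0.21449777] [[ 0.009 -0.     1.   ]
 [-1.     0.     0.009]
 [-0.    -1.    -0.   ]] [-0.77101973  0.30843323  0.47239926  1.87896507 -0.16594192  0.99263357
 -0.21722662] [ 0.44368785  1.04053717 -0.355707  ] 0.06453660163620314 1.35
[285.90962058 199.51949545]
```

View pics/w0.png

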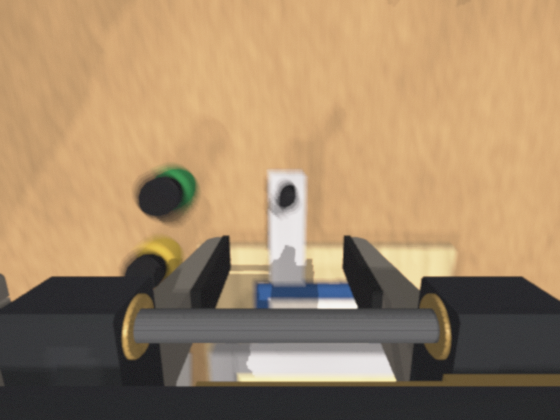

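The wrist view shows the knob top at (288,195), against a predicted (286,199.5). That agrees to about 2 mm, so I'll go down and grip.

>>> step_arm(
  motion=[
    [[0,0.001,-0.03],[0,0,0]],
    [[0,0,-0.045],[0,0,0]],
    [[0,0,-0.045],[0,0,0]],
    [[0,0,-0.032],[0,0,0]],
    [[0,0,-0.014],[0,0,0]],
    [[0,0,0],[0,0,0]],
  ],
)

```text
t: 2.15
tcp_pos: [0.5192, 0.1764, 0.0481]
orientation: [[0.009, -0.001, 1.0], [-1.0, -0.001, 0.009], [0.001, -1.0, -0.001]]
wrist_force: [0.2, -0.4, 0.2]
grip_width: 0.0644
```

>>> step_arm(
  motion=[
    [[0,0,0],[0,0,0]],
    [[0,0,0],[0,0,0]],
    [[0,0,0],[0,0,0]],
    [[0,0,0],[0,0,0]],
    [[0,0,0],[0,0,0]],
  ],
  hand=0,
  force=25,
)

```text
t: 2.78
tcp_pos: [0.5183, 0.1766, 0.0487]
orientation: [[0.009, -0.003, 1.0], [-1.0, 0.0, 0.009], [-0.0, -1.0, -0.003]]
wrist_force: [-4.2, -0.9, 5.7]
grip_width: 0.0212
```

>>> step_arm(
  motion=[
    [[0,-0.01,0],[0,0,0]],
    [[0,-0.015,0],[0,0,0]],
    [[0,-0.02,0],[0,0,0]],
    [[0,-0.02,0],[0,0,0]],
    [[0.001,-0.02,0],[0,0,0]],
    [[0,-0.015,0],[0,0,0]],
    [[0,-0.01,0],[0,0,0]],
    [[0,-0.01,0],[0,0,0]],
  ],
)

```text
t: 3.78
tcp_pos: [0.519, 0.0559, 0.0487]
orientation: [[0.009, -0.003, 1.0], [-1.0, 0.001, 0.009], [-0.001, -1.0, -0.003]]
wrist_force: [-5.5, 2.1, 6.2]
grip_width: 0.0214
```

>>> step_arm(
  motion=[
    [[0,-0.004,0],[0,0,0]],
    [[0,-0.004,0],[0,0,0]],
    [[0,-0.003,0],[0,0,0]],
    [[0,0,0],[0,0,0]],
  ],
)

```text
t: 4.28
tcp_pos: [0.5191, 0.0445, 0.0487]
orientation: [[0.008, -0.003, 1.0], [-1.0, -0.0, 0.008], [0.0, -1.0, -0.003]]
wrist_force: [-6.4, 0.4, 8.1]
grip_width: 0.0217
```

>>> step_arm(
  motion=[
    [[0,-0.002,0],[0,0,0]],
    [[0,-0.002,0],[0,0,0]],
    [[0,0,0],[0,0,0]],
  ],
)

```text
t: 4.65
tcp_pos: [0.5192, 0.0408, 0.0487]
orientation: [[0.008, -0.003, 1.0], [-1.0, 0.0, 0.008], [-0.0, -1.0, -0.003]]
wrist_force: [-6.1, 1.5, 8.1]
grip_width: 0.0214
```

>>> step_arm(
  motion=[
    [[0,-0.002,0],[0,0,0]],
    [[0,-0.002,0],[0,0,0]],
    [[0,0,0],[0,0,0]],
  ],
)

```text
t: 5.03
tcp_pos: [0.5192, 0.0369, 0.0487]
orientation: [[0.008, -0.003, 1.0], [-1.0, 0.0, 0.008], [-0.0, -1.0, -0.003]]
wrist_force: [-6.3, 1.2, 7.0]
grip_width: 0.0213
```

>>> step_arm(
  motion=[
    [[0,-0.002,0],[0,0,0]],
    [[0,-0.001,0],[0,0,0]],
    [[0,0,0],[0,0,0]],
  ],
)

```text
t: 5.4
tcp_pos: [0.5192, 0.0369, 0.0487]
orientation: [[0.01, -0.003, 1.0], [-1.0, 0.003, 0.01], [-0.003, -1.0, -0.003]]
wrist_force: [-4.9, 7.8, 6.6]
grip_width: 0.0215
```

The commanded move gave no motion and the force rose to 8 N at y=0.0369, where I expected home at 0.038. One firmer push to confirm, then release.

>>> step_arm(
  motion=[
    [[0,-0.002,0],[0,0,0]],
    [[0,0,0],[0,0,0]],
  ],
)

```text
t: 5.65
tcp_pos: [0.5192, 0.0368, 0.0487]
orientation: [[0.012, -0.003, 1.0], [-1.0, 0.005, 0.012], [-0.005, -1.0, -0.003]]
wrist_force: [-5.8, 13.6, 7.1]
grip_width: 0.0213
```

>>> step_arm(
  motion=[
    [[0,0.005,0],[0,0,0]],
    [[0,0,0],[0,0,0]],
    [[0,0,0],[0,0,0]],
    [[0,0,0],[0,0,0]],
  ],
  hand=0.6,
)

```text
t: 6.15
tcp_pos: [0.5207, 0.0368, 0.0485]
orientation: [[0.008, 0.0, 1.0], [-1.0, -0.001, 0.008], [0.001, -1.0, 0.0]]
wrist_force: [-0.2, 0.3, -0.5]
grip_width: 0.055
```

>>> step_arm(
  motion=[
    [[0,0,0.03],[0,0,0]],
    [[0,0,0.05],[0,0,0]],
    [[0,0,0.05],[0,0,0]],
    [[0,0,0.03],[0,0,0]],
    [[-0.02,-0.05,0],[0,0,0]],
    [[-0.02,-0.05,0],[0,0,0]],
    [[-0.02,-0.05,0],[0,0,0]],
    [[-0.015,-0.035,0],[0,0,0]],
    [[0,-0.009,0],[0,0,0]],
    [[0,0,0],[0,0,0]],
  ],
)

```text
t: 7.4
tcp_pos: [0.446, -0.1565, 0.2086]
orientation: [[0.008, 0.0, 1.0], [-1.0, -0.0, 0.008], [0.0, -1.0, 0.0]]
wrist_force: [0.1, -0.6, 0.4]
grip_width: 0.0551
```

```bash
python3 - <<'E'
from fit import *
s=r.sense();print(s['joints'],s['wrist_force'])
w=snap('wrist','w1');a=snap('scene','s1');b=snap('side','d1')
for y in(-.072,.072):print(proj(w,T(P,[-.115,y,.1175])))
cv2.imwrite('pics/m1.png',np.hstack([cv2.resize(w['frame'],(400,300)),cv2.resize(b['frame'][105:345,220:540],(400,300))])[:,:,::-1])
E
```

```text
[-0.27945307  0.18033398  0.61604538  2.06164691 -0.12923295  0.93586298
  0.41404574] [ 0.08789342 -0.6266459   0.41543344]
[286.24763022 288.3322961 ]
[286.27233328 123.93309081]
```

View pics/m1.png

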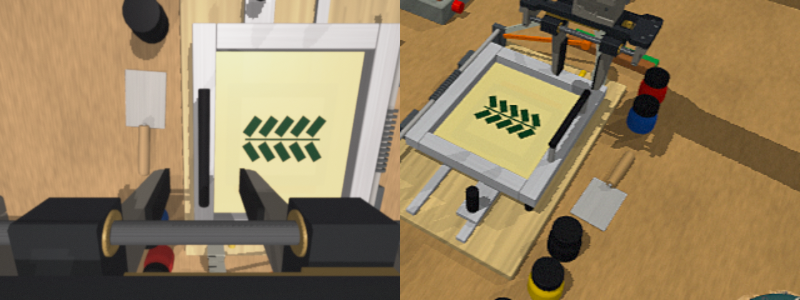

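The pallet is home: its knob sits close to the frame side in the side view. The bar in the wrist view is at (286,126)–(286,288), which matches the prediction. Descend and grip.

>>> step_arm(
  motion=[
    [[0,-0.001,-0.025],[0,0,0]],
    [[0,0,-0.035],[0,0,0]],
    [[0,0,-0.03],[0,0,0]],
    [[0,0,-0.02],[0,0,0]],
    [[0,0,0],[0,0,0]],
  ],
)

```text
t: 8.18
tcp_pos: [0.4449, -0.1562, 0.0973]
orientation: [[0.011, -0.003, 1.0], [-1.0, 0.0, 0.011], [-0.0, -1.0, -0.003]]
wrist_force: [0.0, -0.2, -0.0]
grip_width: 0.0556
```

>>> step_arm(
  motion=[
    [[0,0,0],[0,0,0]],
    [[0,0,0],[0,0,0]],
    [[0,0,0],[0,0,0]],
    [[0,0,0],[0,0,0]],
    [[0,0,0],[0,0,0]],
    [[0,0,0],[0,0,0]],
  ],
  hand=0,
  force=45,
)

```text
t: 8.93
tcp_pos: [0.4453, -0.1575, 0.0987]
orientation: [[0.009, -0.0, 1.0], [-1.0, 0.0, 0.009], [-0.0, -1.0, -0.0]]
wrist_force: [-1.9, 0.3, 2.7]
grip_width: 0.0128
```

```bash
python3 - <<'E'
import numpy as np
h=np.array([-.245,.0575]) # x,z from hinge
R=lambda a:np.array([[np.cos(a),np.sin(a)],[-np.sin(a),np.cos(a)]])
for a in np.arange(0,.36,.04):print(round(a,2),(R(a)@h-h).round(4))
E
```

```text
0.0 [0. 0.]
0.04 [0.0025 0.0098]
0.08 [0.0054 0.0194]
0.12 [0.0086 0.0289]
0.16 [0.0123 0.0383]
0.2 [0.0163 0.0475]
0.24 [0.0207 0.0566]
0.28 [0.0254 0.0655]
0.32 [0.0305 0.0741]
```

>>> step_arm(
  motion=[
    [[0.001,0,0.005],[0,0.01,0]],
    [[0.001,0,0.005],[0,0.01,0]],
    [[0.001,0,0.0048],[0,0.01,0]],
    [[0.001,0,0.0048],[0,0.01,0]],
    [[0.001,0,0.0048],[0,0.01,0]],
    [[0.0014,0,0.0048],[0,0.01,0]],
    [[0.0014,0,0.0048],[0,0.01,0]],
    [[0.0015,0,0.0047],[0,0.01,0]],
    [[0.0016,0,0.0046],[0,0.01,0]],
    [[0.0016,0,0.0046],[0,0.01,0]],
  ],
)

```text
t: 10.18
tcp_pos: [0.4578, -0.1574, 0.1467]
orientation: [[0.009, -0.201, 0.98], [-1.0, 0.0, 0.009], [-0.002, -0.98, -0.201]]
wrist_force: [-2.7, -1.5, -6.9]
grip_width: 0.0127
```

```bash
python3 - <<'E'
from fit import *
s=r.sense();t=np.array(s['tcp_pos']);O=np.array(s['orientation']);g=t-.019*O[:,1];b=T(P,[-.115,0,.1175]);h=b+[.245,0,-.0575]
print(t,g-b,'ang',np.arctan2(g[2]-h[2],h[0]-g[0])-np.arctan2(.0575,.245),'tilt',np.arcsin(-O[0,1]),'rad',np.hypot(g[2]-h[2],h[0]-g[0]),np.hypot(.0575,.245),s['wrist_force'],s['joints'],s['grip_width'])
a=snap('scene','s2');b=snap('side','d2')
im=np.hstack([cv2.resize(a['frame'][130:280,120:220],(400,600),interpolation=2),cv2.resize(b['frame'][90:240,300:400],(400,600),interpolation=2)])
cv2.imwrite('pics/m2.png',im[:,:,::-1])
E
```

```text
[ 0.45780582 -0.15736574  0.14671817] [0.01559126 0.00012704 0.04783169] ang 0.19991033685035572 tilt 0.20204078466807462 rad 0.2524344168418233 0.25165700864470275 [-2.70635153 -1.45503408 -6.94925053] [-0.24421079  0.42846167  0.59802188  1.95260118 -0.19912966  1.03208103
  0.46215182] 0.012682476740008755
```

View pics/m2.png

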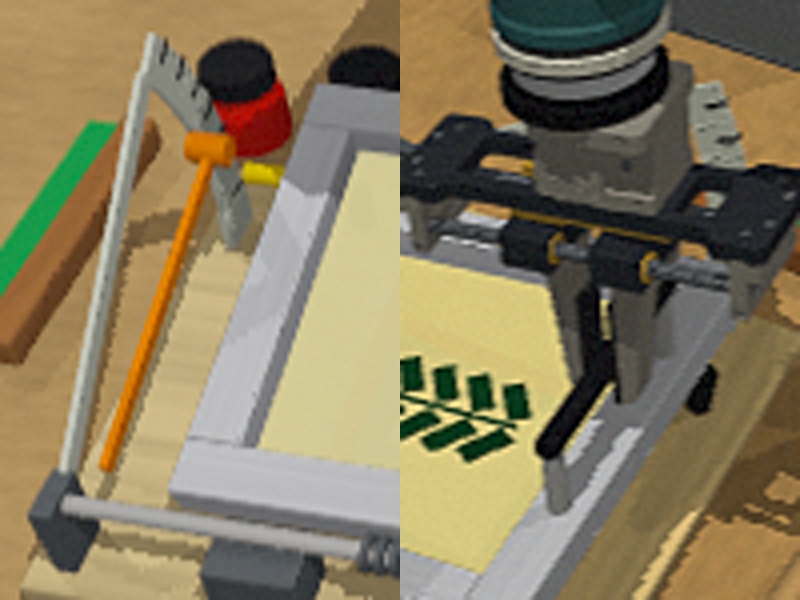

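```bash
python3 - <<'E'
from fit import *
for a in (.20,.28,.29,.30,.31,.32,.34):
    for y in (-.178,-.195):
        X=T(P,[.13-.2*np.cos(a),y,.06+.2*np.sin(a)])
        print(a,y,((proj(S,X)-[119.6,129.6])*4).round(1),end=' ')
    print()
from h import load
im=load('s2')['frame'][155:182,160:196]
cv2.imwrite('pics/z.png',cv2.resize(im,None,fx=20,fy=20,interpolation=cv2.INTER_CUBIC)[:,:,::-1])
E
```

```text
0.2 -0.178 [242.5 171.6] 0.2 -0.195 [214. 168.] 
0.28 -0.178 [234.3 156. ] 0.28 -0.195 [205.5 152.3] 
0.29 -0.178 [233.3 154.1] 0.29 -0.195 [204.4 150.5] 
0.3 -0.178 [232.2 152.3] 0.3 -0.195 [203.2 148.6] 
0.31 -0.178 [231.1 150.5] 0.31 -0.195 [202.1 146.8] 
0.32 -0.178 [229.9 148.7] 0.32 -0.195 [200.9 145. ] 
0.34 -0.178 [227.6 145.2] 0.34 -0.195 [198.5 141.5]
```

View pics/z.png

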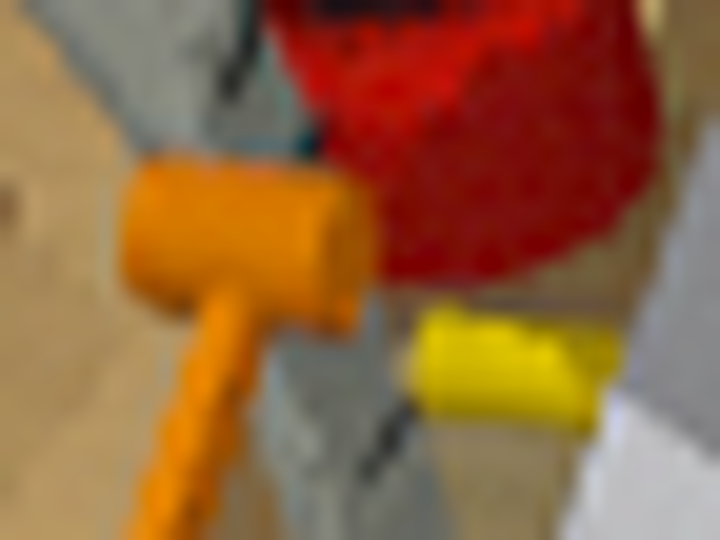

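The pointer tip is at (425,362) and the mark's inner face centre at (348,252) in the 20x crop. Relative to the frame's current 0.20 rad, that puts the mark at about 0.313 rad.

>>> step_arm(
  motion=[
    [[0.0017,0,0.0044],[0,0.0094,0]],
    [[0.0018,0,0.0043],[0,0.0094,0]],
    [[0.0019,0,0.0043],[0,0.0094,0]],
    [[0.0019,0,0.0043],[0,0.0094,0]],
    [[0.002,0,0.0042],[0,0.0094,0]],
    [[0.002,0,0.0041],[0,0.0094,0]],
    [[0,0,0],[0,0,0]],
    [[0,0,0],[0,0,0]],
  ],
)

```text
t: 11.28
tcp_pos: [0.469, -0.1573, 0.1722]
orientation: [[0.008, -0.31, 0.951], [-1.0, 0.0, 0.009], [-0.003, -0.951, -0.31]]
wrist_force: [-6.7, -0.2, -5.0]
grip_width: 0.0124
```

```bash
cat > chk.py <<'E'
from fit import *
import sys
n=sys.argv[1]
s=r.sense();t=np.array(s['tcp_pos']);O=np.array(s['orientation']);g=t-.019*O[:,1];b=T(P,[-.115,0,.1175]);h=b+[.245,0,-.0575]
print(t,'ang',np.arctan2(g[2]-h[2],h[0]-g[0])-np.arctan2(.0575,.245),'tilt',np.arcsin(-O[0,1]),'rad',np.hypot(g[2]-h[2],h[0]-g[0]),s['wrist_force'],s['grip_width'],s['t'])
a=snap('scene','s'+n);snap('side','d'+n)
im=a['frame'][155:182,160:196]
cv2.imwrite(f'pics/z{n}.png',cv2.resize(im,None,fx=20,fy=20,interpolation=cv2.INTER_CUBIC)[:,:,::-1])
E
python3 chk.py 3
```

```text
[ 0.46897895 -0.15729937  0.17224944] ang 0.3119963005370956 tilt 0.3150489184430308 rad 0.25240315858783313 [-6.71893558 -0.16254631 -5.01319864] 0.012396796183561619 11.275
```

View pics/z3.png

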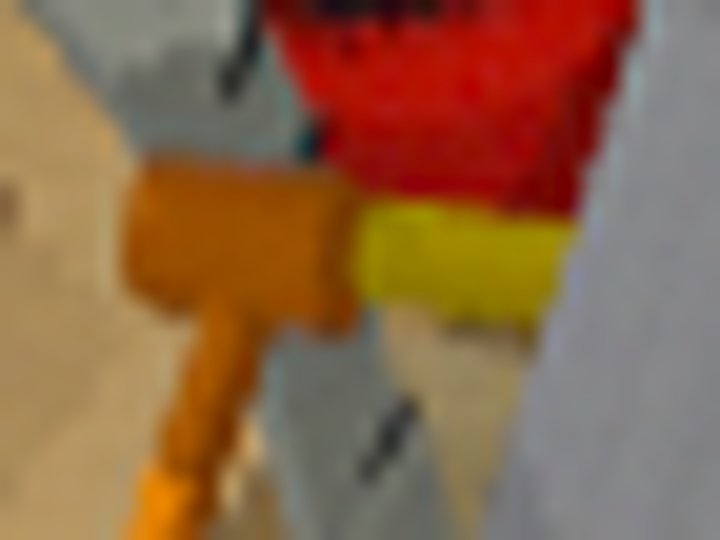

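```bash
python3 - <<'E'
from fit import *
def cross(p,y0,y1,lev,up):  # first crossing scanning
    for y in range(y0,y1):
        a,b=p[y],p[y+1]
        if (a-lev)*(b-lev)<=0 and (b>a)==up and a!=b: return round(y+(lev-a)/(b-a),2)
for fn in('s2','s3'):
    f=load(fn)['frame'].astype(float)
    print(fn,'orange B-chan top/bot')
    for u in (167,168,169,174,175,176): 
        p=f[:,u,2];print(u,cross(p,160,168,60,False),cross(p,167,178,60,True),f[160:176,u,2].astype(int).tolist())
    print('yellow')
    for u in range(178,190):
        g=f[:,u,1];b=f[:,u,2];q=(163,173,168,182) if fn=='s3' else (166,175,173,182)
        print(u,cross(g,q[0],q[1],65,True),cross(b,q[2],q[3],55,True),g[162:176].astype(int).tolist(),b[166:178].astype(int).tolist())
E
```

```text
s2 orange B-chan top/bot
167 162.38 169.94 [126, 118, 87, 15, 0, 0, 0, 0, 0, 0, 64, 97, 97, 96, 100, 103]
168 162.42 170.56 [129, 127, 92, 15, 0, 0, 0, 0, 0, 0, 20, 92, 104, 106, 89, 52]
169 162.49 170.75 [129, 132, 100, 19, 0, 0, 0, 0, 0, 0, 18, 74, 54, 0, 0, 0]
174 162.67 170.95 [103, 98, 91, 45, 0, 0, 0, 0, 0, 0, 0, 63, 96, 102, 112, 124]
175 161.0 171.3 [55, 60, 44, 35, 0, 0, 0, 0, 0, 0, 0, 47, 90, 97, 95, 94]
176 None 171.58 [19, 11, 14, 32, 0, 0, 0, 0, 0, 0, 0, 21, 88, 98, 93, 96]
yellow
178 166.0 None [20, 12, 46, 55, 65, 71, 68, 86, 104, 103, 103, 103, 104, 108] [2, 5, 2, 45, 94, 100, 95, 96, 95, 100, 97, 83]
179 169.17 176.8 [6, 13, 20, 11, 22, 20, 10, 61, 84, 88, 102, 115, 107, 92] [13, 0, 0, 38, 59, 67, 85, 97, 99, 86, 51, 56]
180 169.0 175.15 [16, 11, 14, 10, 10, 15, 0, 65, 80, 91, 135, 148, 123, 66] [0, 9, 0, 41, 56, 55, 74, 69, 58, 49, 88, 102]
181 169.1 175.51 [13, 20, 16, 14, 20, 0, 4, 59, 118, 176, 186, 176, 154, 120] [9, 9, 0, 44, 41, 0, 0, 0, 0, 23, 86, 95]
182 169.1 175.64 [15, 12, 18, 14, 15, 11, 14, 58, 129, 179, 186, 176, 156, 124] [3, 4, 11, 41, 20, 0, 0, 0, 0
[... 2231 characters left out ...]
2, 91, 93, 88, 84]
185 165.32 171.34 [5, 16, 10, 37, 125, 138, 133, 123, 114, 90, 108, 128, 133, 129] [0, 0, 0, 0, 0, 44, 76, 87, 90, 95, 113, 113]
186 165.34 171.71 [5, 10, 0, 34, 125, 137, 132, 124, 116, 87, 97, 126, 135, 134] [0, 0, 0, 0, 0, 25, 67, 115, 134, 138, 137, 138]
187 165.42 169.41 [12, 11, 9, 22, 124, 138, 130, 124, 128, 132, 138, 136, 134, 134] [0, 0, 15, 26, 96, 134, 143, 140, 139, 138, 136, 136]
188 165.42 None [11, 10, 2, 26, 119, 137, 136, 138, 137, 136, 134, 136, 135, 135] [32, 98, 138, 144, 142, 141, 138, 138, 137, 137, 135, 135]
189 None None [28, 93, 109, 131, 139, 136, 134, 134, 133, 132, 132, 134, 134, 136] [144, 140, 140, 137, 137, 136, 136, 137, 137, 137, 135, 136]
```

Edge fits put the mark's axis at row 167.2 and the pointer's axis at 167.25, both at column 177. That is level to about 0.002 rad. Next I'll hold for a second, check for creep, and take one overall look.

>>> step_arm(
  motion=[
    [[0,0,0],[0,0,0]],
    [[0,0,0],[0,0,0]],
    [[0,0,0],[0,0,0]],
    [[0,0,0],[0,0,0]],
    [[0,0,0],[0,0,0]],
    [[0,0,0],[0,0,0]],
    [[0,0,0],[0,0,0]],
    [[0,0,0],[0,0,0]],
  ],
)

```text
t: 12.38
tcp_pos: [0.469, -0.1573, 0.1723]
orientation: [[0.008, -0.31, 0.951], [-1.0, 0.0, 0.009], [-0.003, -0.951, -0.31]]
wrist_force: [-5.0, 0.7, -4.9]
grip_width: 0.0127
```

```bash
python3 chk.py 4; python3 - <<'E'
from h import *
a,b=load('s3')['frame'].astype(int),load('s4')['frame'].astype(int);print(abs(a-b)[155:182,160:196].mean(),abs(a-b)[130:300,100:450].mean())
cv2.imwrite('pics/m4.png',np.hstack([cv2.resize(load(k+'4')['frame'],(400,300),interpolation=3) for k in 'sd'])[:,:,::-1])
E
```

```text
[ 0.46897945 -0.15732565  0.17226177] ang 0.3120362257298597 tilt 0.3148781855234143 rad 0.2524122577061635 [-4.95612138  0.71390993 -4.87296321] 0.0127067128723928 12.375
1.6670096021947873 1.3267450980392157
```

View pics/m4.png

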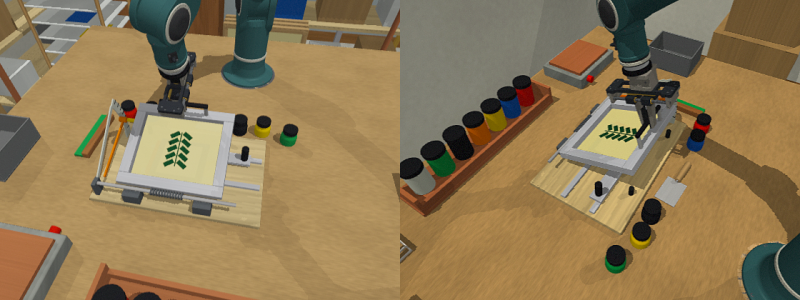

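The hold is steady, the bystanders are where they were, and the pallet is home. Handing in.

```bash
python3 -c "
from station import job;print(job.hand_in())"
```

```text
the job is handed in; nothing more can be done
None
```

I handed the job in at about 12.4 s on the robot's clock. The pallet is home and the gripper is still holding the screen frame at the orange mark.

- **Pallet:** I slid it in by its knob with the screen down. It stopped at world y = 0.037 m, where I expected 0.038 m. A firmer push raised the force to about 14 N with no further movement, so it is against its stop. Later pictures show it still home.
- **Screen:** I gripped the bar handle at 45 N and lifted the frame to 0.312 rad by arm position. In the enlarged scene picture the pointer and mark axes agree to about 0.1 pixel, roughly 0.002 rad. A hand reading of the same picture had the pointer up to 0.009 rad high. I went with the edge fit and did not move it. Over a further second of holding, the angle did not change.
- **Not cross-checked:** the gripper hides the mark in the side view, so the levelling rests on the scene camera alone.
- **Left alone:** the orange mark is at the same pixels before and after, to within 0.3 pixel. In the last overview the jars, squeegee and spatula look as they did at the start. I judged those by eye and did not measure them.

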